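# Shut the air off and open the blasting cabinet

### The job

Blasting is finished and I want to take the parts out: shut off the cabinet's air with the yellow quarter-turn lever on its roof, then squeeze the red tab of the main catch against its black tab so that the side door springs ajar onto its safety catch. Now squeeze the red trigger of the door's handle against its black bar, swing the door out past its check until it stands about square to the cabinet, and keep holding it there: you finish while holding it, because it swings back if let go. Do not disturb the other things on the bench.

Things in the scene. Friction and masses are not known exactly. Their poses are not given: they have to be found in the camera images.
- cabinet: Grey bench-top blasting cabinet, fixed, 360 x 360 mm, flat roof 250 mm high. Origin under its centre on the bench; z up; place and yaw vary. Its own +x side has the sloping window and glove ports, its own -y side the blue loading door (196 mm wide, 20 thick, from 38 to 232 mm high), hinged at the window end, free edge towards -x. Offsets in all these notes are in mm in the cabinet's own axes
- valve (a joint): Yellow lever of the ball valve on the roof; upright axis. 0 = open: lever along the air pipe, pointing to cabinet +y. Turns clockwise seen from above to 1.571 = shut: lever crosswise, pointing to cabinet +x. Hard stops at both ends. Stiff (0.22 N m, about 3 N at the grip); stays where it is left. Starts open or up to 0.35 from it
- valve_grip (a point): Middle of that lever's yellow sleeve, 70 mm from its turning axis, 312 mm above the bench. The sleeve is 75 mm long along the lever, 14 wide, 12 high, with 25 mm of free height beneath it
- valve_pivot (a point): Turning axis of the valve lever at the lever's height, fixed to the cabinet at (-45, 5, 312)
- main_catch (a joint): Main catch on the roof at the door's top free corner: a sprung bolt with an upright red tab. 0 = bolt home in the eye on the door; 0.014 m = fully back, red tab moved 14 mm to cabinet +x, towards the fixed black tab. Out of the eye from 0.009 m; the door then springs ajar by itself and the bolt cannot fall in again. Spring 4 N at rest, 9 N fully back, plus up to 4 N of friction
- main_catch_grip (a point): Fixed to the cabinet at (-57, -165, 292): midway between the outer faces of the two tabs when fully squeezed, 6 mm below their tops. Tabs 10 thick (x), 24 wide (y). From here the red tab's outer face is 26 to -x at rest, 12 squeezed; the fixed black tab's outer face is 12 to +x. Under the tabs the bolt tops out at 267 high, its bed lower; the door's eye (276 high) is 69 to -x
- door_hinge (a point): Door's hinge axis at the handle's height, fixed to the cabinet at (62, -195, 206)
- trigger (a joint): Red trigger of the safety catch, a lever pivoted near the door's free edge. 0 = at rest; 0.15 = fully squeezed, its middle moved 11 mm inwards to the fixed black bar. The safety catch lets go of the door from about 0.09. Spring about 3 N at rest to 7 N squeezed. Draw the door out while it is squeezed; beyond 0.15 rad of door it no longer matters
- parts_tray: Loose open steel tray, 200 x 150 x 30 mm, bystander; origin under its centre
- bearing: Loose steel ring, 48 mm across, 16 mm high, in the tray; bystander; origin under its centre
- flange: Loose aluminium flange, 54 mm across, 28 mm high, in the tray; bystander; origin under its centre
- spray_can: Loose slim metal spray can with a white label, 53 mm across, 180 mm high, bystander; origin under its centre
- bead_jar: Loose jar with white lid, 84 mm across, 120 mm high, bystander; origin under its centre
- oil_can: Loose metal can with a green label, 66 mm across, 140 mm high, bystander; origin under its centre
- brush: Loose brush lying on the bench, bystander; origin under its middle
- door_swing (a joint): Loading door, upright hinge. 0 = shut; grows as the free edge swings out from the cabinet's -y side (counter-clockwise from above); stop at 1.75. About 0.04 = ajar on the safety catch. A sprung check (hump) is passed between about 0.25 and 0.95, taking up to 8 N at the handle. A weak spring (2 N at the handle) swings the door back: past the check it returns to about 0.95 unless held
- door: The blue loading door with its handle. Origin on the hinge axis at bench level; axes the cabinet's when shut, turning with the door (x along the door, -y outwards)
- handle_grip (a point): Squeeze handle on the door's outside, turning with it. This point: mid grip, 206 high; door shut: (-142.5, -62.5) from the hinge axis. In door's axes: black fixed bar along x, 110 long, 22 high, its faces 7.5 and 19.5 from this point to +y, then 38 free to the door; red trigger outside it, 57 long, 22 high, its faces 9.5 and 19.5 to -y at rest

How it is judged:
By the outcome, as a careful person would: the job done as asked, in the order asked, and still so for the second after the job is handed in, while the arm keeps its last pose, push and grip.
It also fails if it takes over 64 s, if anything falls off the work surface, if the arm or the gripper's body presses on something with over 40 N, if the wrist force passes 120 N, or if a joint passes its speed limit or range.

### The arm

A 6-joint arm with a two-finger parallel gripper is mounted at the origin on the work surface. World frame = base frame: x ahead of the robot, y to its left, z up, the work surface at z = 0. Lengths are in m, angles in degrees, forces in N, time in s.
With the tool pointing down it reaches from about 0.325 to 0.775 m from the base axis. Payload 5.5 kg.
Tool frame: the origin (TCP) lies at the very end of the fingers, on their centre line; the grasp point (between the pads) lies 19 mm behind it (ctrl.grasp_offset is the z of the grasp point in the tool frame, in m); z points along the fingers, y is the line along which they close (so a half turn about z gives the same grasp; the last joint's range is limited). The gripper opens to 88 mm and grips with 3 to 60 N. Pads are 20 mm wide; open, the fingers measure 115 mm over their backs; the gripper's body (75 mm by 178 mm) begins 61 mm behind the grasp point.
Start: joints at [59.891, 5.22, 70.514, -0, 104.267, -3.249], TCP at [0.271, 0.535, 0.223] pointing down, gripper open.
Joint ranges: [-164.24, 164.24], [-49.07, 125.15], [9.68, 141.18], [-86.29, 266.29], [3.28, 154.24], [-151.56, 151.56]. Speed limits (degrees/s): [147.25, 147.25, 172.46, 180, 180, 180].

### API

Orientations are given as a 3x3 rotation matrix whose columns are the frame's x, y, z axes.
In Python, from cell import ctrl gives the robot as it stands.
- The arm moves only by the tool step_arm, never from a script. Its argument "moves" is a list of rows, each a list of 3 entries, a list of its own where there are three numbers: the shift along the tool's x, y, z as a fraction of full scale, then the turn about the tool's z as a fraction of full scale, then the closure, from -1 (fully open) to 1 (shut). In form: [[[x, y, z], spin, hand], ...]. A call has exactly 8 rows; each row is the pose to reach, as a shift and turn from the pose commanded when the call began, along the tool's axes at that moment; what a row does not reach only later rows make up. Full scale, the value 1, is 0.5 m for a shift and 0.5 rad for a turn. A row lasts 1/12 s, in which the tool goes at most 41.7 mm and 7.16 degrees, less where a joint would pass 70% of its speed; a pose out of reach is approached as far as the arm can. A call with a number of a shift or a turn outside -1 to 1 is refused whole. A call with a gripper value outside its range is refused whole. The fingers move at their own pace and stop on an object; the grip force is fixed at half the most. Time passes only in rows, so rows that repeat a pose let the fingers close, or fill a call up. It gives the time, the measured TCP pose, the force, the opening and the grip force at its end, in the units of the state.
- ctrl.read_state(): the state, without advancing time (a new reading comes with each control period).
- ctrl.read_camera(name): name is "scene" or "top" or "wrist"; returns a dict with "img" (480x640x3 uint8, blue, green, red), "vfov" (degrees; the focal length in pixels is half the picture's height over the tangent of half this angle, whatever the lens; pixels are square), "cx", "cy" (the principal point, pixels), "eye" and "attitude" of the camera in the world; the wrist camera has in their place "T_tool_cam" (4x4, takes a point from camera to tool coordinates, whose origin is the TCP and whose axes are the flange's). Camera axes: x right, y down, z forward; pixel columns grow to the right and rows downward; lengths in m; the calibration is good to about 2 mm. The wrist camera is an equidistant fisheye: a pixel r from the principal point sees the ray r / f radians off the axis. A picture is of the moment at which its call begins: read the wrist's pose just before it. There is no depth.
- ctrl.job_done(): hands the job in; it is judged then, once.
Trained networks look in the newest picture that a camera, given by its name, has taken for a name from the list of things; names that differ only in an ending like _2 or _b are one class to them, and where a whole thing is asked for, a point or a joint stands for the part that bears it (a point fixed in the world has none). Each returns a list of dicts, best first, with "p" (0 to 1); they miss things now and then, are a little off and sometimes report something else, mostly with a low value. They report only what shows in the picture. A call takes as long as a camera call.
- ctrl.regions_of(camera, query): "pixels" (480x640 bool, what is visible of it) and "point" ([column, row] in pixels, amid what is visible of it).
The state is a dict: "t": time; "joint_positions": joint angles; "qvel": joint speeds; "effort": joint torques, N m; "eef_pos": TCP position; "ee_rot": TCP orientation; "contact_force": force on the tool from outside, world axes, zero at the start; "torque": the same for the moment, N m; "finger_gap": opening from 0.0 (shut) to 1.0 (fully open); "finger_force": force on a finger pad.
Only numpy, scipy, OpenCV 4.12 (cv2) and the standard library are available. Lean on these libraries where they do the work, as an engineer would, in place of code of your own. Each camera call takes 0.05 s, during which the arm holds its last target. There are 200 camera calls.

## Working session

There is one attempt and no reset: what is moved stays moved. The work goes in short steps, Python scripts to look and compute and a tool call to move; the robot and the scene stay as the last step left them, time stands still between calls to the robot, and variables do not carry over. Pictures are saved under pics/ and viewed, at most 12 in all, crops included, and the job is handed in when it is done.

Besides the shell and the picture viewer there is one more tool, called after "Emit:" as name([rows], argument=value, ...), one row to a line, values as JSON. step_arm: Moves the arm, as the interface text tells. Its arguments: {"type":"object","properties":{"moves":{"type":"array"}},"required":["moves"]}

```bash
ls; mkdir -p pics; cat > h.py <<'E'
import numpy as np, cv2
from cell import ctrl
def cam(n):
    s=ctrl.read_state(); c=ctrl.read_camera(n); c['s']=s
    c['f']=240/np.tan(np.radians(c['vfov'])/2)
    if 'T_tool_cam' in c:
        T=np.eye(4);T[:3,:3]=s['ee_rot'];T[:3,3]=s['eef_pos'];T=T@np.array(c['T_tool_cam'])
        c['R']=T[:3,:3];c['o']=T[:3,3];c['fish']=1
    else: c['R']=np.array(c['attitude']);c['o']=np.array(c['eye']);c['fish']=0
    return c
def ray(c,p):
    u=np.array([p[0]-c['cx'],p[1]-c['cy']])
    if c['fish']:
        r=np.hypot(*u);t=r/c['f'];d=np.array([*(u/max(r,1e-9)*np.sin(t)),np.cos(t)])
    else: d=np.array([*(u/c['f']),1.])
    d=c['R']@d; return d/np.linalg.norm(d)
def proj(c,P):
    v=c['R'].T@(np.array(P)-c['o'])
    if c['fish']:
        r=np.hypot(v[0],v[1]);k=c['f']*np.arctan2(r,v[2])/max(r,1e-9);return np.array([c['cx']+k*v[0],c['cy']+k*v[1]])
    return np.array([c['cx'],c['cy']])+c['f']*v[:2]/v[2]
def atz(c,p,z):
    d=ray(c,p);return c['o']+d*(z-c['o'][2])/d[2]
def tri(cs,ps):
    A=np.zeros((3,3));b=np.zeros(3)
    for c,p in zip(cs,ps):
        d=ray(c,p);M=np.eye(3)-np.outer(d,d);A+=M;b+=M@c['o']
    return np.linalg.solve(A,b)
E
python3 - <<'E'
from h import *
for n in ['scene','top','wrist']:
    c=cam(n);cv2.imwrite(f'pics/{n}0.png',c['img'])
    print(n,c['o'].round(3),c['f'],c['R'].round(2).tolist())
    for q in ['cabinet','valve','valve_grip','main_catch','trigger','handle_grip','door','parts_tray','spray_can','bead_jar','oil_can','brush']:
        r=ctrl.regions_of(n,q)
        print(q,[(round(x['p'],2),np.round(x['point']).tolist(),int(x['pixels'].sum())) for x in r[:2]])
print(ctrl.read_state())
E
```

```text
pics
scene [ 1.097 -0.234  1.031] 457.46488911459767 [[0.38, 0.76, -0.54], [0.93, -0.31, 0.21], [-0.01, -0.58, -0.82]]
cabinet [(0.58, [438.0, 209.0], 30967), (0.21, [361.0, 229.0], 4323)]
valve [(0.59, [467.0, 143.0], 312), (0.5, [206.0, 254.0], 224)]
valve_grip [(0.54, [465.0, 143.0], 324)]
main_catch [(0.76, [371.0, 179.0], 154)]
trigger [(0.54, [322.0, 202.0], 364)]
handle_grip [(0.85, [364.0, 226.0], 4243)]
door [(0.74, [361.0, 226.0], 4197), (0.66, [464.0, 142.0], 339)]
parts_tray [(0.61, [118.0, 276.0], 1544)]
spray_can [(0.74, [156.0, 367.0], 1439)]
bead_jar [(0.9, [119.0, 272.0], 1626)]
oil_can [(0.87, [120.0, 315.0], 1548), (0.53, [222.0, 358.0], 1173)]
brush [(0.81, [221.0, 356.0], 1173), (0.7, [119.0, 274.0], 1582)]
top [ 0.38  -0.035  1.26 ] 482.42265960181174 [[-0.02, -0.99, 0.16], [-1.0, 0.02, 0.0], [-0.0, -0.16, -0.99]]
cabinet [(0.72, [172.0, 246.0], 29320), (0.19, [233.0, 255.0], 159)]
valve [(0.62, [116.0, 245.0], 464), (0.56, [475.0, 194.0], 943)]
valve_grip [(0.95, [121.0, 247.0], 427), (0.26, [408.0, 309.0], 201)]
main_catch [(0.65, [234.0, 257.0], 148), (0.33, 
[... 865 characters left out ...]
,
        1.04269574e+02, -3.24764789e+00]), 'qvel': array([-0.06391444,  0.00702608, -0.01423554, -0.03318556, -0.07632196,
        0.00344558]), 'effort': array([ 4.38670559e-04, -4.46164227e+01, -4.06511378e+01,  6.98214490e-02,
        1.93313998e-02,  2.38654856e-07]), 'eef_pos': array([0.27107985, 0.5352624 , 0.22262043]), 'ee_rot': array([[-8.92107733e-01,  4.51822743e-01, -4.53223788e-05],
       [ 4.51822745e-01,  8.92107731e-01, -5.89889470e-05],
       [ 1.37798966e-05, -7.31021774e-05, -9.99999997e-01]]), 'contact_force': array([ 1.27754829, -0.88583811, -1.44085764]), 'torque': array([ 0.02989799, -0.0110237 , -0.01276467]), 'finger_force': 0.0, 'finger_gap': 1.0011474077035118}
```

View pics/scene0.png

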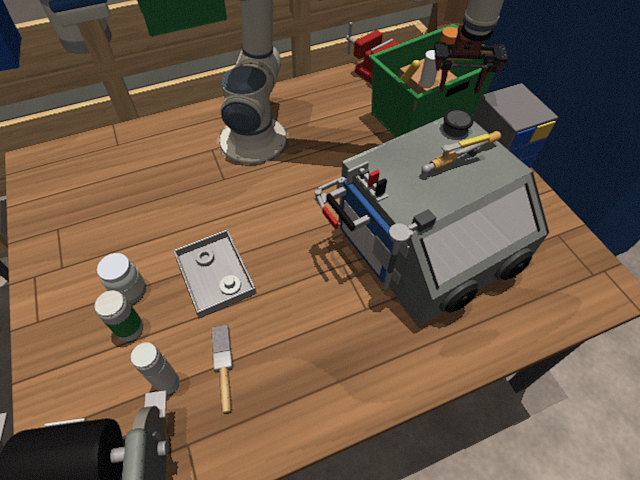

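View pics/top0.png

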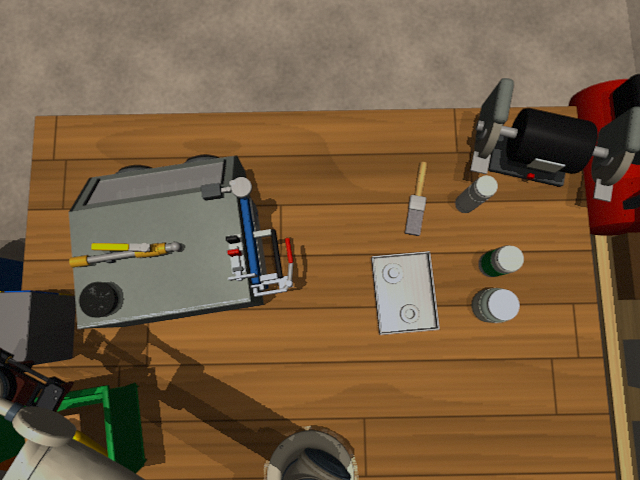

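```bash
python3 - <<'E'
from h import *
s=cam('scene');t=cam('top')
for n,a,b in [('valve',(466,143),(120,246)),('catch',(371,179),(234,257)),('trig',(328,211),(290,250))]:
    P=tri([s,t],[a,b]);print(n,P.round(3),proj(s,P).round(),proj(t,P).round())
for p in [(77,327),(251,303)]: print(atz(t,p,.25).round(3))
im=s['img'][10:100,400:560];cv2.imwrite('pics/g.png',cv2.resize(im,None,fx=4,fy=4,interpolation=2))
im=t['img'][150:335,60:310];cv2.imwrite('pics/t2.png',cv2.resize(im,None,fx=3,fy=3,interpolation=2))
E
```

```text
valve [0.529 0.363 0.314] [466. 143.] [120. 246.]
catch [0.509 0.144 0.269] [371. 179.] [234. 257.]
trig [0.528 0.031 0.23 ] [328. 211.] [290. 250.]
[0.371 0.471 0.25 ]
[0.415 0.112 0.25 ]
```

View pics/t2.png

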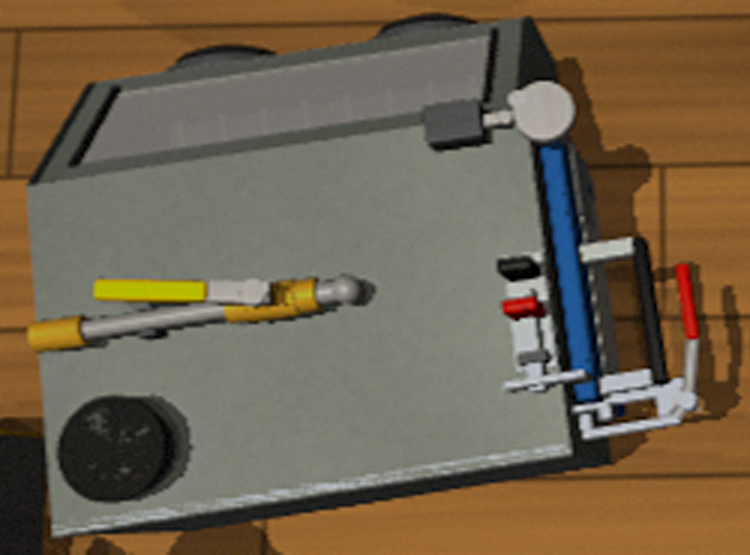

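View pics/g.png

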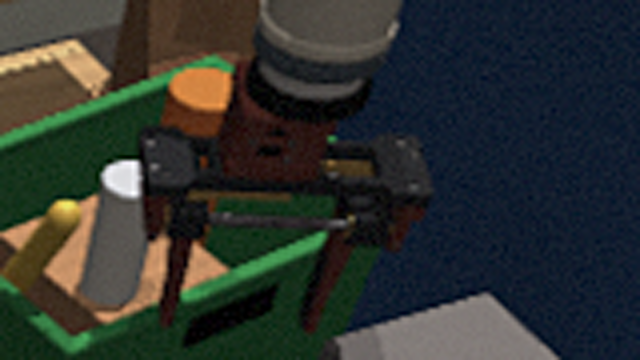

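Emit:
step_arm([
  [[0, 0, -0.08], 0.2, -1],
  [[0, 0, -0.16], 0.4, -1],
  [[0, 0, -0.24], 0.6, -1],
  [[0, 0, -0.32], 0.8, -1],
  [[-0.05, -0.02, -0.38], 1, -1],
  [[-0.1, -0.03, -0.42], 1, -1],
  [[-0.17, -0.05, -0.44], 1, -1],
  [[-0.24, -0.07, -0.44], 1, -1],
])

```text
t: 2.72
eef_pos: [0.3628, 0.4493, 0.4461]
ee_rot: [[-0.568, 0.823, 0.004], [0.823, 0.568, 0.004], [0.001, 0.005, -1.0]]
contact_force: [0.2, 1.0, -0.6]
finger_gap: 1.0
finger_force: 0.0
```

Emit:
step_arm([
  [[-0.07, 0.02, 0], 0.2, -1],
  [[-0.14, 0.04, 0], 0.4, -1],
  [[-0.21, 0.06, 0], 0.6, -1],
  [[-0.28, 0.08, 0], 0.8, -1],
  [[-0.35, 0.09, 0], 0.93, -1],
  [[-0.35, 0.09, 0], 0.93, -1],
  [[-0.35, 0.09, 0], 0.93, -1],
  [[-0.35, 0.09, 0], 0.93, -1],
])

```text
t: 3.38
eef_pos: [0.4983, 0.3313, 0.4427]
ee_rot: [[-0.137, 0.991, -0.0], [0.991, 0.137, 0.0], [0.0, -0.0, -1.0]]
contact_force: [0.3, -0.1, -0.3]
finger_gap: 1.003
finger_force: 0.0
```

```bash
python3 - <<'E'
from h import *
c=cam('wrist');cv2.imwrite('pics/w1.png',c['img']);import pickle;pickle.dump(c,open('w1.pkl','wb'))
print(c['s']['t'],c['o'].round(3),c['R'][:,2].round(2))
for q in ['valve_grip','main_catch','trigger','handle_grip']:
    print(q,[(round(x['p'],2),np.round(x['point']).tolist(),int(x['pixels'].sum())) for x in ctrl.regions_of('wrist',q)[:2]])
E
```

```text
3.3833 [0.489 0.408 0.605] [ 0.04 -0.28 -0.96]
valve_grip [(0.82, [363.0, 189.0], 2697)]
main_catch []
trigger [(0.62, [297.0, 408.0], 942)]
handle_grip [(0.83, [309.0, 396.0], 2349)]
```

View pics/w1.png

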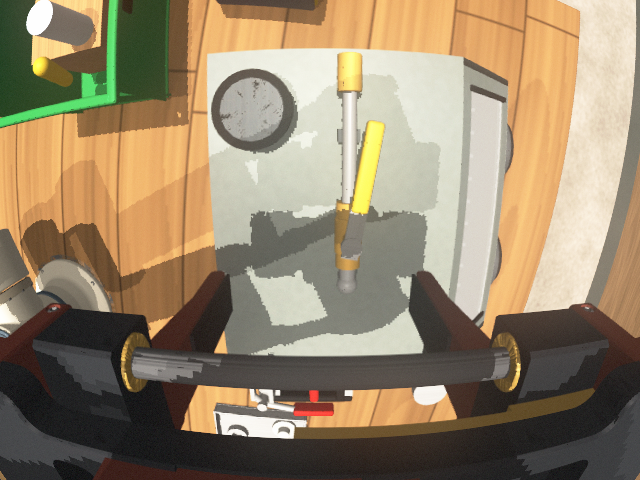

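```bash
cat > fit.py <<'E'
from h import *
import pickle
from scipy.optimize import least_squares
w=pickle.load(open('w1.pkl','rb'));t=cam('top');s=cam('scene')
def W(p,P):
    c,sn=np.cos(p[2]),np.sin(p[2]);return np.array([p[0]+c*P[0]-sn*P[1],p[1]+sn*P[0]+c*P[1],P[2]])
obs=[(w,(208,54),(-.18,.18,.25)),(t,(77.3,328.3),(-.18,.18,.25)),(t,(250.7,300),(-.18,-.18,.25)),(t,(232.5,238.5),(-.050,-.165,.298)),(t,(233.7,252),(-.078,-.165,.298))]
hsv=cv2.cvtColor(w['img'],cv2.COLOR_BGR2HSV)
m=((abs(hsv[...,0].astype(int)-30)<4)&(hsv[...,1]>150)&(hsv[...,2]>150)).astype(np.uint8);m[:115]=0;m[220:]=0
n,l,st,ce=cv2.connectedComponentsWithStats(m);k=1+st[1:,4].argmax();print('yellow',ce[k],st[k])
def res(p,full=0):
    r=[proj(c,W(p,P))-np.array(u) for c,u,P in obs]
    r.append(proj(w,W(p,(-.045+.07*np.sin(p[3]),.005+.07*np.cos(p[3]),.318)))-ce[k])
    return np.array(r) if full else np.ravel(r)
o=least_squares(res,[.5,.3,.14,.2],loss='soft_l1');p=o.x
print(p,np.degrees(p[2:]));print(res(p,1).round(1))
np.save('p.npy',p)
for n,P in dict(valve=(-.045+.07*np.sin(p[3]),.005+.07*np.cos(p[3]),.312),piv=(-.045,.005,.312),shut=(.025,.005,.312),catch=(-.057,-.165,.292),hinge=(.062,-.195,.206),handle=(-.0805,-.2575,.206)).items(): print(n,W(p,P).round(4))
print('tri sleeve',atz(w,ce[k],.318))
E
python3 fit.py
```

```text
yellow [366.88529887 180.46688207] [353 122  31  91 619]
[0.57220694 0.31279351 0.12534563 0.15742102] [7.1817756  9.01955995]
[[  0.    0.9]
 [  0.8  -1.2]
 [  0.3   2.3]
 [  0.    0. ]
 [  0.4   0.1]
 [  0.2 -11.4]]
valve [0.5292 0.3821 0.312 ]
piv [0.5269 0.3121 0.312 ]
shut [0.5964 0.3209 0.312 ]
catch [0.5363 0.142  0.292 ]
hinge [0.6581 0.1271 0.206 ]
handle [0.5245 0.0472 0.206 ]
tri sleeve [0.53046218 0.37322318 0.318     ]
```

Emit:
step_arm([
  [[0.05, 0.04, 0.03], 0.15, -1],
  [[0.092, 0.075, 0.08], 0.34, -1],
  [[0.092, 0.075, 0.16], 0.34, -1],
  [[0.092, 0.075, 0.22], 0.34, -1],
  [[0.092, 0.075, 0.27], 0.34, -1],
  [[0.092, 0.075, 0.291], 0.34, -1],
  [[0.092, 0.075, 0.291], 0.34, -1],
  [[0.092, 0.075, 0.291], 0.34, 1],
])

```text
t: 4.4
eef_pos: [0.5289, 0.3819, 0.2969]
ee_rot: [[0.032, 0.999, -0.001], [0.999, -0.032, -0.001], [-0.001, -0.001, -1.0]]
contact_force: [0.3, -0.3, 1.2]
finger_gap: 0.957
finger_force: 0.0
```

Emit:
step_arm([
  [[0, 0, 0], 0, 1],
  [[0, 0, 0], 0, 1],
  [[0, 0, 0], 0, 1],
  [[0, 0, 0], 0, 1],
  [[0, 0, 0], 0, 1],
  [[0, 0, 0], 0, 1],
  [[0, 0, 0], 0, 1],
  [[0, 0, 0], 0, 1],
])

```text
t: 5.07
eef_pos: [0.5294, 0.3818, 0.2971]
ee_rot: [[0.033, 0.999, -0.0], [0.999, -0.033, -0.0], [-0.0, -0.0, -1.0]]
contact_force: [-0.0, -0.0, 0.5]
finger_gap: 0.352
finger_force: 0.0
```

Emit:
step_arm([
  [[0, 0, 0], 0, 1],
  [[0, 0, 0], 0, 1],
  [[0, 0, 0], 0, 1],
  [[-0.0007, 0.014, 0], 0.2, 1],
  [[-0.0028, 0.0278, 0], 0.4, 1],
  [[-0.0063, 0.0414, 0], 0.6, 1],
  [[-0.011, 0.0545, 0], 0.8, 1],
  [[-0.0171, 0.0671, 0], 1, 1],
])

```text
t: 5.73
eef_pos: [0.561, 0.3722, 0.2971]
ee_rot: [[0.511, 0.859, -0.004], [0.859, -0.511, -0.001], [-0.003, -0.003, -1.0]]
contact_force: [-9.1, -1.8, 0.6]
finger_gap: 0.158
finger_force: 30.0
```

Emit:
step_arm([
  [[-0.0003, 0.009, 0], 0.13, 1],
  [[-0.0011, 0.0175, 0], 0.25, 1],
  [[-0.0025, 0.0262, 0], 0.38, 1],
  [[-0.0044, 0.0346, 0], 0.5, 1],
  [[-0.0069, 0.0435, 0], 0.63, 1],
  [[-0.0097, 0.0513, 0], 0.75, 1],
  [[-0.0132, 0.0593, 0], 0.88, 1],
  [[-0.0171, 0.0671, 0], 1, 1],
])

```text
t: 6.4
eef_pos: [0.5842, 0.3485, 0.297]
ee_rot: [[0.859, 0.512, -0.007], [0.512, -0.859, -0.0], [-0.006, -0.003, -1.0]]
contact_force: [-13.6, 2.3, 0.8]
finger_gap: 0.158
finger_force: 30.0
```

Emit:
step_arm([
  [[-0.001, 0.009, 0], 0.13, 1],
  [[-0.002, 0.0175, 0], 0.25, 1],
  [[-0.0035, 0.0262, 0], 0.38, 1],
  [[-0.0055, 0.0346, 0], 0.5, 1],
  [[-0.008, 0.0435, 0], 0.63, 1],
  [[-0.0107, 0.0513, 0], 0.75, 1],
  [[-0.0141, 0.0591, 0], 0.86, 1],
  [[-0.0141, 0.0605, 0], 0.86, 1],
])

```text
t: 7.07
eef_pos: [0.5925, 0.324, 0.297]
ee_rot: [[0.993, 0.115, -0.007], [0.116, -0.993, 0.009], [-0.006, -0.009, -1.0]]
contact_force: [-13.0, 18.7, 0.7]
finger_gap: 0.159
finger_force: 30.2
```

Emit:
step_arm([
  [[-0.003, 0.002, 0], 0.05, 1],
  [[-0.004, 0.004, 0], 0.08, 1],
  [[-0.004, 0.004, 0], 0.08, 1],
  [[-0.004, 0.004, 0], 0.08, 1],
  [[-0.004, 0.004, 0], 0.08, 1],
  [[-0.004, 0.004, 0], 0.08, 1],
  [[-0.004, 0.004, 0], 0.08, 1],
  [[-0.004, 0.004, 0], 0.08, 1],
])

```text
t: 7.73
eef_pos: [0.5923, 0.324, 0.2971]
ee_rot: [[0.997, 0.08, -0.002], [0.08, -0.997, 0.011], [-0.001, -0.012, -1.0]]
contact_force: [-4.9, 23.9, -1.0]
finger_gap: 0.157
finger_force: 30.7
```

```bash
python3 - <<'E'
from h import *
c=cam('wrist');im=c['img'];cv2.imwrite('pics/w2.png',im);print(c['s']['torque'],c['s']['t'])
E
```

```text
[3.9024934  1.03679275 0.61496392] 7.7333
```

View pics/w2.png

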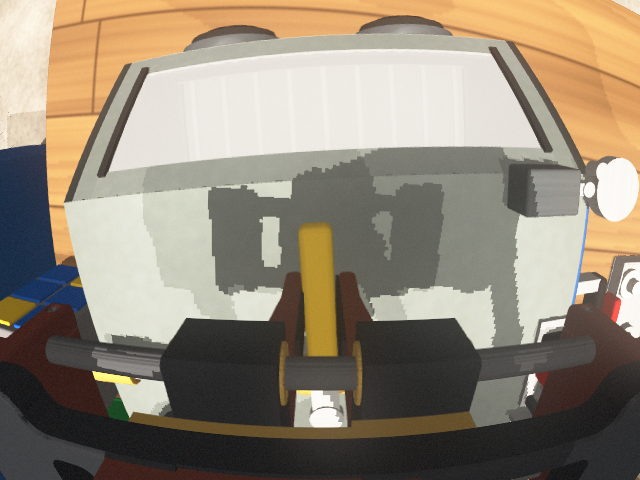

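Emit:
step_arm([
  [[0, -0.005, 0], 0, -1],
  [[0, -0.005, 0], 0, -1],
  [[0, -0.005, 0], 0, -1],
  [[0, -0.005, -0.03], 0, -1],
  [[0, -0.005, -0.1], 0, -1],
  [[0, 0, -0.18], -0.2, -1],
  [[-0.02, 0.05, -0.26], -0.45, -1],
  [[-0.05, 0.1, -0.3], -0.7, -1],
])

```text
t: 8.45
eef_pos: [0.5742, 0.2643, 0.4476]
ee_rot: [[0.911, 0.412, -0.0], [0.412, -0.911, -0.0], [-0.0, 0.0, -1.0]]
contact_force: [0.2, -0.1, 0.0]
finger_gap: 0.727
finger_force: 0.0
```

```bash
python3 -c "
from h import *;s=ctrl.read_state();print(s['eef_pos'],s['ee_rot'],s['joint_positions'])"
```

```text
[0.57415189 0.26428543 0.44763413] [[ 9.11290889e-01  4.11763074e-01 -2.94121591e-04]
 [ 4.11762938e-01 -9.11290896e-01 -4.31893124e-04]
 [-4.45867969e-04  2.72471899e-04 -9.99999863e-01]] [ 2.16426055e+01  2.36344715e+01  2.47548315e+01 -2.24594421e-02
  1.31635485e+02  8.73120533e+01]
```

Emit:
step_arm([
  [[-0.04, 0.05, 0], -0.15, -1],
  [[-0.08, 0.1, 0], -0.3, -1],
  [[-0.12, 0.15, 0], -0.45, -1],
  [[-0.16, 0.2, 0], -0.6, -1],
  [[-0.207, 0.244, 0], -0.8, -1],
  [[-0.207, 0.244, 0], -1, -1],
  [[-0.207, 0.244, 0], -1, -1],
  [[-0.207, 0.244, 0], -1, -1],
])

```text
t: 9.12
eef_pos: [0.5283, 0.1101, 0.4475]
ee_rot: [[0.611, 0.791, 0.001], [0.791, -0.611, -0.0], [0.0, 0.001, -1.0]]
contact_force: [-0.1, -0.5, 0.3]
finger_gap: 1.003
finger_force: 0.0
```

Emit:
step_arm([
  [[0, 0, 0], -0.2, -1],
  [[0, 0, 0], -0.4, -1],
  [[0, 0, 0], -0.6, -1],
  [[0, 0, 0], -0.8, -1],
  [[0, 0, 0], -1, -1],
  [[0, 0, 0], -1, -1],
  [[0, 0, 0], -1, -1],
  [[0, 0, 0], -1, -1],
])

```text
t: 9.78
eef_pos: [0.5285, 0.1113, 0.4468]
ee_rot: [[0.156, 0.988, -0.0], [0.988, -0.156, -0.0], [-0.0, -0.0, -1.0]]
contact_force: [1.3, 0.1, 0.8]
finger_gap: 1.001
finger_force: 0.0
```

Emit:
step_arm([
  [[0, 0, 0], -0.2, -1],
  [[0, 0, 0], -0.4, -1],
  [[0, 0, 0], -0.54, -1],
  [[0, 0, 0], -0.54, -1],
  [[0, 0, 0], -0.54, -1],
  [[0, 0, 0], -0.54, 0.2],
  [[0, 0, 0], -0.54, 0.2],
  [[0, 0, 0], -0.54, 0.2],
])

```text
t: 10.45
eef_pos: [0.5282, 0.1109, 0.4471]
ee_rot: [[-0.115, 0.993, -0.0], [0.993, 0.115, 0.0], [0.0, -0.0, -1.0]]
contact_force: [0.1, 0.6, -0.1]
finger_gap: 0.811
finger_force: 0.0
```

```bash
python3 - <<'E'
from h import *
import pickle
c=cam('wrist');cv2.imwrite('pics/w3.png',c['img']);pickle.dump(c,open('w3.pkl','wb'))
print(c['s']['t'],c['s']['eef_pos'],c['s']['ee_rot'][:,0],c['s']['finger_gap'])
E
```

```text
10.45 [0.52823762 0.11086002 0.4471154 ] [-1.15279773e-01  9.93333063e-01  3.82189203e-06] 0.81085911637015
```

View pics/w3.png

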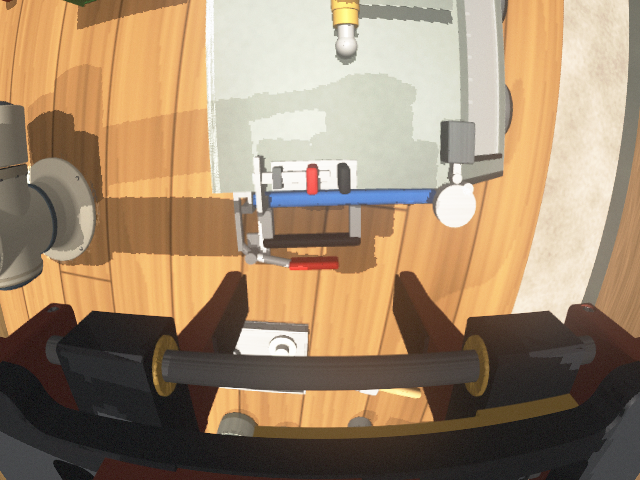

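```bash
cat > fit2.py <<'E'
from h import *
import pickle
from scipy.optimize import least_squares
w=pickle.load(open('w1.pkl','rb'));v=pickle.load(open('w3.pkl','rb'));t=cam('top')
def W(p,P):
    c,sn=np.cos(p[2]),np.sin(p[2]);return np.array([p[0]+c*P[0]-sn*P[1],p[1]+sn*P[0]+c*P[1],P[2]])
obs=[(w,(208,54),(-.18,.18,.25)),(v,(213,192),(-.18,-.18,.25)),(t,(77.3,328.3),(-.18,.18,.25)),(t,(250.7,300),(-.18,-.18,.25)),(t,(232.5,238.5),(-.050,-.165,.298)),(t,(233.7,252),(-.078,-.165,.298))]
h=cv2.cvtColor(v['img'],cv2.COLOR_BGR2HSV);m=(((h[...,0]<6)|(h[...,0]>174))&(h[...,1]>150)&(h[...,2]>90)).astype(np.uint8)
m[:, :260]=0;m[:,360:]=0;m[:150]=0;m[290:]=0
n,l,st,ce=cv2.connectedComponentsWithStats(m);print(st[1:],ce[1:])
def res(p,o=None):
    return np.ravel([proj(c,W(p,P))-np.array(u) for c,u,P in (o or obs)])
p=least_squares(res,[.57,.31,.13],loss='soft_l1').x
print(p,np.degrees(p[2]));print(res(p).reshape(-1,2).round(1))
for P in [(-.083,-.177,.298),(-.073,-.177,.298),(-.083,-.153,.298),(-.073,-.153,.298),(-.073,-.153,.27),(-.045,-.177,.298),(-.055,-.153,.298)]: print(P,proj(v,W(p,P)).round(1))
np.save('p2.npy',p)
for n,P in dict(catch=(-.057,-.165,.292),hinge=(.062,-.195,.206),handle=(-.0805,-.2575,.206)).items(): print(n,W(p,P).round(4),proj(v,W(p,P)).round(1))
cv2.imwrite('pics/w3c.png',cv2.resize(v['img'][140:290,200:400],None,fx=4,fy=4,interpolation=2))
E
python3 fit2.py
```

```text
[[307 168  10  26 251]
 [289 257  49  13 457]
 [292 258   2   2   3]
 [301 258   1   1   1]
 [303 258   1   1   1]
 [312 258   1   1   1]] [[311.52988048 180.46215139]
 [313.82275711 264.05689278]
 [292.66666667 258.66666667]
 [301.         258.        ]
 [303.         258.        ]
 [312.         258.        ]]
[0.57337052 0.31585604 0.13534823] 7.754882328621892
[[-0.2 -0.1]
 [-1.2  1.5]
 [ 0.3 -1. ]
 [-0.4  0.8]
 [-1.3 -1.4]
 [-0.8 -1.3]]
(-0.083, -0.177, 0.298) [305.8 196.3]
(-0.073, -0.177, 0.298) [317.6 196.1]
(-0.083, -0.153, 0.298) [305.  168.3]
(-0.073, -0.153, 0.298) [317. 168.]
(-0.073, -0.153, 0.27) [317.2 164.8]
(-0.045, -0.177, 0.298) [350.5 195.5]
(-0.055, -0.153, 0.298) [338.4 167.6]
catch [0.5392 0.1447 0.292 ] [335.9 180.8]
hinge [0.6611 0.131  0.206 ] [437.2 196. ]
handle [0.5284 0.0498 0.206 ] [313.1 250.9]
```

View pics/w3c.png

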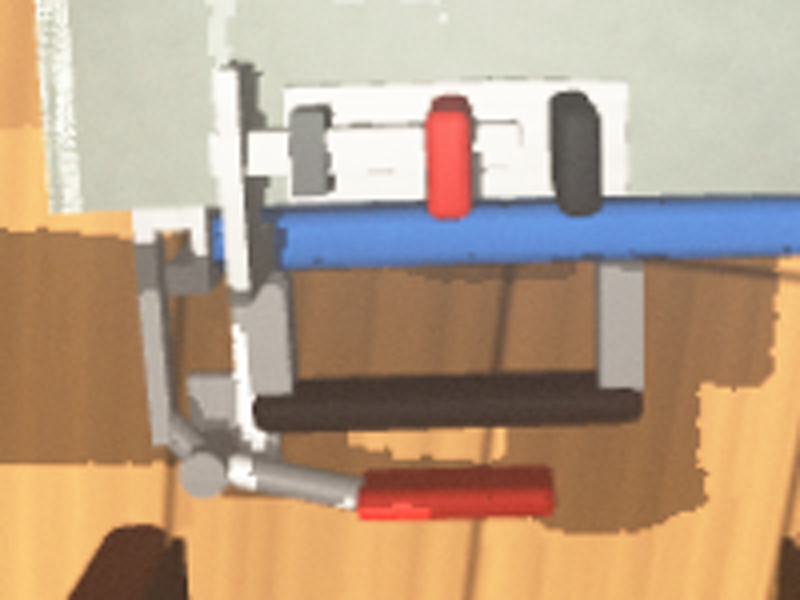

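Emit:
step_arm([
  [[0.04, 0.02, 0.04], -0.04, -0.45],
  [[0.067, 0.03, 0.1], -0.04, -0.45],
  [[0.067, 0.03, 0.17], -0.04, -0.45],
  [[0.067, 0.03, 0.24], -0.04, -0.45],
  [[0.067, 0.03, 0.3], -0.04, -0.45],
  [[0.067, 0.03, 0.34], -0.04, -0.45],
  [[0.067, 0.03, 0.34], -0.04, -0.45],
  [[0.067, 0.03, 0.34], -0.04, -0.45],
])

```text
t: 11.22
eef_pos: [0.5387, 0.1457, 0.2764]
ee_rot: [[-0.136, 0.991, -0.002], [0.991, 0.136, -0.001], [-0.0, -0.002, -1.0]]
contact_force: [-0.2, 1.4, 0.8]
finger_gap: 0.726
finger_force: 0.0
```

Emit:
step_arm([
  [[0, 0, 0], 0, 1],
  [[0, 0, 0], 0, 1],
  [[0, 0, 0], 0, 1],
  [[0, 0, 0], 0, 1],
  [[0, 0, 0], 0, 1],
  [[0, 0, 0], 0, 1],
  [[0, 0, 0], 0, 1],
  [[0, 0, 0], 0, 1],
])

```text
t: 11.88
eef_pos: [0.5383, 0.1458, 0.2798]
ee_rot: [[-0.137, 0.991, 0.0], [0.991, 0.137, 0.0], [0.0, 0.0, -1.0]]
contact_force: [-6.3, -1.0, 2.5]
finger_gap: 0.263
finger_force: 30.0
```

Emit:
step_arm([
  [[0, 0, 0], 0, 1],
  [[0, 0, 0], 0, -0.45],
  [[0, 0, 0], 0, -0.45],
  [[0, 0, 0], 0, -0.45],
  [[0, 0, -0.06], 0, -0.45],
  [[0, 0, -0.14], 0, -0.45],
  [[-0.03, -0.01, -0.22], 0, -0.45],
  [[-0.06, -0.03, -0.3], 0, -1],
])

```text
t: 12.55
eef_pos: [0.529, 0.1155, 0.4268]
ee_rot: [[-0.138, 0.99, 0.002], [0.99, 0.138, 0.0], [0.0, 0.002, -1.0]]
contact_force: [0.8, -1.1, -0.3]
finger_gap: 0.753
finger_force: 0.0
```

```bash
cat > tr.py <<'E'
from h import *
import pickle,sys
p=np.load('p2.npy')+[0,.001,0]
def W(P):
    c,sn=np.cos(p[2]),np.sin(p[2]);return np.array([p[0]+c*P[0]-sn*P[1],p[1]+sn*P[0]+c*P[1],P[2]])
def D(P,q):
    c,sn=np.cos(q),np.sin(q);return W((.062+c*P[0]-sn*P[1],-.195+sn*P[0]+c*P[1],P[2]))
def inv(P):
    c,sn=np.cos(p[2]),np.sin(p[2]);d=np.array(P)-[p[0],p[1],0];return np.array([c*d[0]+sn*d[1],-sn*d[0]+c*d[1],P[2]])
def trig(v):
    h=cv2.cvtColor(v['img'],cv2.COLOR_BGR2HSV);m=(((h[...,0]<6)|(h[...,0]>174))&(h[...,1]>150)&(h[...,2]>90)).astype(np.uint8);m[350:]=0
    n,l,st,ce=cv2.connectedComponentsWithStats(m);return [(st[i].tolist(),ce[i].round(1).tolist(),inv(atz(v,ce[i],.212)).round(4).tolist()) for i in range(1,n) if st[i,4]>80]
if __name__=='__main__':
    print(trig(pickle.load(open('w3.pkl','rb'))))
    v=cam('wrist');print(v['s']['t'],v['s']['eef_pos'],v['s']['ee_rot'][:,0]);print(trig(v));cv2.imwrite('pics/w4.png',v['img'])
    for q in (0,.04,.06):
        print(q,D((-.1425,-.0625,.206),q).round(4),inv(D((-.1425,-.0625,.206),q)).round(4))
E
python3 tr.py
```

```text
[([307, 168, 10, 26, 251], [311.5, 180.5], [-0.0802, -0.1766, 0.212]), ([289, 257, 49, 13, 457], [313.8, 264.1], [-0.0801, -0.2723, 0.212])]
12.55 [0.52898976 0.1154695  0.42678578] [-1.37736846e-01  9.90468859e-01  3.47457767e-05]
[([313, 176, 12, 28, 302], [318.1, 189.7], [-0.0716, -0.179, 0.212]), ([288, 271, 50, 14, 546], [311.2, 277.7], [-0.0791, -0.2763, 0.212])]
0 [0.5284 0.0508 0.206 ] [-0.0805 -0.2575  0.206 ]
0.04 [0.5317 0.0456 0.206 ] [-0.0779 -0.2631  0.206 ]
0.06 [0.5335 0.043  0.206 ] [-0.0765 -0.2659  0.206 ]
```

Emit:
step_arm([
  [[-0.03, -0.01, 0], 0.2, -0.5],
  [[-0.06, -0.02, 0], 0.4, -0.5],
  [[-0.09, -0.027, 0], 0.6, -0.5],
  [[-0.137, -0.027, 0], 0.8, -0.5],
  [[-0.137, -0.027, 0], 1, -0.5],
  [[-0.137, -0.027, 0], 1, -0.5],
  [[-0.137, -0.027, 0], 1, -0.5],
  [[-0.137, -0.027, 0], 1, -0.5],
])

```text
t: 13.27
eef_pos: [0.5251, 0.0461, 0.4248]
ee_rot: [[0.352, 0.936, 0.002], [0.936, -0.352, 0.0], [0.001, 0.001, -1.0]]
contact_force: [0.6, -0.2, -0.5]
finger_gap: 0.749
finger_force: 0.0
```

Emit:
step_arm([
  [[0, 0, 0], 0.2, -0.5],
  [[0, 0, 0], 0.4, -0.5],
  [[0, 0, 0], 0.6, -0.5],
  [[0, 0, 0], 0.8, -0.5],
  [[0, 0, 0], 1, -0.5],
  [[0, 0, 0], 1, -0.5],
  [[0, 0, 0], 1, -0.5],
  [[0, 0, 0], 1, -0.5],
])

```text
t: 13.93
eef_pos: [0.525, 0.0461, 0.4241]
ee_rot: [[0.757, 0.653, 0.0], [0.653, -0.757, 0.0], [0.0, 0.0, -1.0]]
contact_force: [-0.1, -0.8, 1.1]
finger_gap: 0.747
finger_force: 0.0
```

```bash
cat > go.py <<'E'
from tr import *
def rel(P,psi):  # fractions from the present pose
    s=ctrl.read_state();R=s['ee_rot'];d=R.T@(np.array(P)-s['eef_pos'])/.5
    a=np.degrees(np.arctan2(R[1,0],R[0,0]));print('t',s['t'],s['eef_pos'].round(4),'psi',a.round(2));return d.round(4),np.radians(a-psi)/.5
if __name__=='__main__':
    P=D((-.1505,-.0615,.201),.038);print(P,rel(P,np.degrees(p[2])+25))
    t=cam('top');s=cam('scene')
    print('top',proj(t,D((-.1425,-.0625-.0145,.217),.038)),trig(t));print('scene',proj(s,D((-.1425,-.0625-.0145,.217),.038)),trig(s))
E
python3 go.py
```

```text
t 13.9333 [0.525  0.0461 0.4241] psi 40.8
[0.52347906 0.04546869 0.201     ] (array([-0.0033, -0.0012,  0.4461]), np.float64(0.2809262131978759))
top [290.15540481 247.88580751] [([586, 79, 42, 53, 1084], [600.6, 101.9], [0.151, -1.0309, 0.212]), ([598, 164, 42, 61, 1358], [621.0, 197.9], [-0.0771, -1.0212, 0.212])]
scene [328.97283309 216.74522326] [([372, 40, 28, 13, 105], [386.1, 46.1], [-0.5565, 0.2191, 0.212])]
```

Emit:
step_arm([
  [[0, 0, 0], 0.2, -0.5],
  [[-0.003, -0.001, 0.03], 0.28, -0.5],
  [[-0.003, -0.001, 0.1], 0.28, -0.5],
  [[-0.003, -0.001, 0.17], 0.28, -0.5],
  [[-0.003, -0.001, 0.24], 0.28, -0.5],
  [[-0.003, -0.001, 0.3], 0.28, -0.5],
  [[-0.003, -0.001, 0.34], 0.28, -0.5],
  [[-0.003, -0.001, 0.36], 0.28, -0.5],
])

```text
t: 14.7
eef_pos: [0.5224, 0.0451, 0.2401]
ee_rot: [[0.842, 0.539, -0.005], [0.539, -0.842, -0.0], [-0.004, -0.003, -1.0]]
contact_force: [-1.3, -0.0, -0.1]
finger_gap: 0.746
finger_force: 0.0
```

```bash
python3 - <<'E'
from go import *
v=cam('wrist');cv2.imwrite('pics/w5.png',v['img']);print(v['s']['contact_force'],trig(v))
P=D((-.1505,-.0615,.201),.038);print(P,rel(P,np.degrees(p[2])+25))
E
```

```text
[-1.2779276  -0.04023364 -0.06927288] [([55, 176, 94, 58, 3174], [96.5, 203.6], [-0.1054, -0.1247, 0.212]), ([328, 217, 53, 99, 1765], [354.0, 266.7], [-0.0756, -0.2778, 0.212])]
t 14.75 [0.5224 0.0451 0.2396] psi 32.61
[0.52347906 0.04546869 0.201     ] (array([0.0026, 0.0008, 0.0773]), np.float64(-0.0051745409390269665))
```

View pics/w5.png

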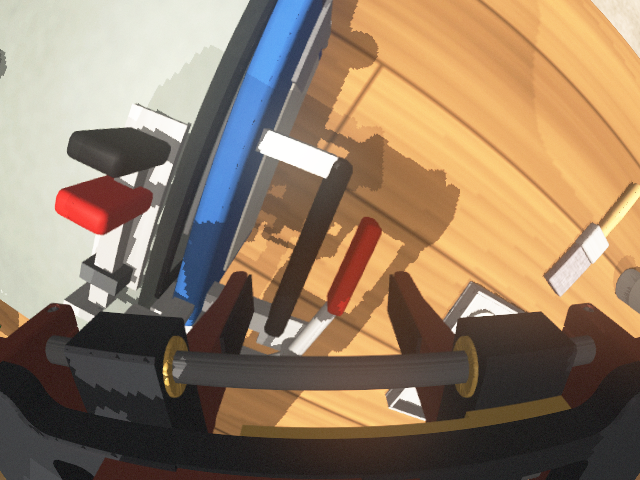

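Emit:
step_arm([
  [[0.0026, 0.0008, 0.02], 0, -0.5],
  [[0.0026, 0.0008, 0.04], 0, -0.5],
  [[0.0026, 0.0008, 0.06], 0, -0.5],
  [[0.0026, 0.0008, 0.077], 0, -0.5],
  [[0.0026, 0.0008, 0.077], 0, -0.5],
  [[0.0026, 0.0008, 0.077], 0, -0.5],
  [[0.0026, 0.0008, 0.077], 0, -0.5],
  [[0.0026, 0.0008, 0.077], 0, -0.5],
])

```text
t: 15.42
eef_pos: [0.5252, 0.0455, 0.2062]
ee_rot: [[0.843, 0.538, 0.001], [0.538, -0.843, -0.0], [0.001, 0.001, -1.0]]
contact_force: [-0.8, 0.5, 0.2]
finger_gap: 0.751
finger_force: 0.0
```

Emit:
step_arm([
  [[-0.002, -0.001, 0.008], 0, 0.3],
  [[-0.002, -0.002, 0.008], 0, 1],
  [[-0.002, -0.004, 0.008], 0, 1],
  [[-0.002, -0.006, 0.008], 0, 1],
  [[-0.002, -0.006, 0.008], 0, 1],
  [[-0.002, -0.006, 0.008], 0, 1],
  [[-0.002, -0.006, 0.008], 0, 1],
  [[-0.002, -0.006, 0.008], 0, 1],
])

```text
t: 16.08
eef_pos: [0.5222, 0.048, 0.2014]
ee_rot: [[0.843, 0.538, -0.001], [0.538, -0.843, 0.001], [0.0, -0.001, -1.0]]
contact_force: [-1.4, 3.9, -0.2]
finger_gap: 0.394
finger_force: 26.6
```

```bash
python3 - <<'E'
from go import *
v=cam('wrist');cv2.imwrite('pics/w6.png',v['img'])
for q in (.038,.1,.2,.3,.4): print(q,rel(D((-.1505,-.057,.202),q),32.7))
E
```

```text
t 16.1333 [0.5222 0.0479 0.2015] psi 32.56
0.038 (array([ 0.0029, -0.0029, -0.0011]), np.float64(-0.005058426687276565))
t 16.1333 [0.5222 0.0479 0.2015] psi 32.56
0.1 (array([ 0.0029,  0.0171, -0.0011]), np.float64(-0.005058426687276565))
t 16.1333 [0.5222 0.0479 0.2015] psi 32.56
0.2 (array([ 0.0054,  0.0492, -0.0011]), np.float64(-0.005058426687276565))
t 16.1333 [0.5222 0.0479 0.2015] psi 32.56
0.3 (array([ 0.0112,  0.0808, -0.0012]), np.float64(-0.005058426687276565))
t 16.1333 [0.5222 0.0479 0.2015] psi 32.56
0.4 (array([ 0.02  ,  0.1117, -0.0012]), np.float64(-0.005058426687276565))
```

View pics/w6.png

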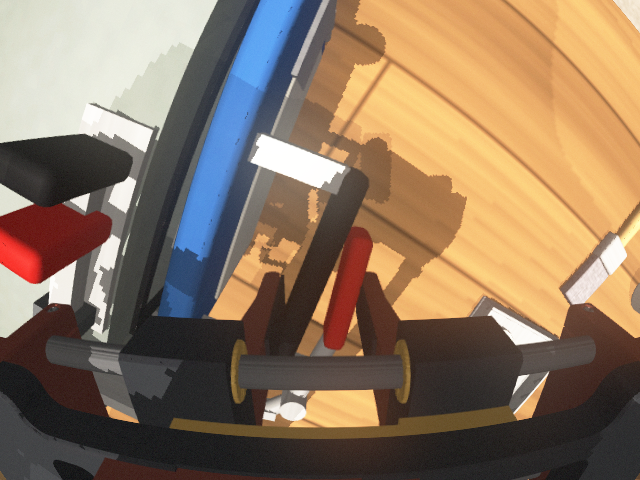

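Emit:
step_arm([
  [[0, 0.012, 0], 0, 1],
  [[0, 0.022, 0], 0, 1],
  [[0.001, 0.036, 0], 0, 1],
  [[0.0025, 0.052, 0], 0, 1],
  [[0.005, 0.068, 0], 0, 1],
  [[0.008, 0.084, 0], 0, 1],
  [[0.012, 0.1, 0], 0, 1],
  [[0.017, 0.115, 0], 0, 1],
])

```text
t: 16.8
eef_pos: [0.56, 0.0053, 0.2016]
ee_rot: [[0.841, 0.54, -0.002], [0.54, -0.841, 0.004], [0.0, -0.004, -1.0]]
contact_force: [-0.8, 11.2, 4.8]
finger_gap: 0.336
finger_force: 30.7
```

```bash
python3 - <<'E'
from go import *
s=ctrl.read_state();c=inv(s['eef_pos']);print(c,s['contact_force'],s['finger_gap'],s['finger_force'])
r=c[:2]-[.062,-.195];a0=np.arctan2(-.057,-.1505)
print('r',np.hypot(*r),'q',(np.arctan2(r[1],r[0])-a0))
for q in (.5,.6,.7,.8,.9): print(q,rel(D((-.1505,-.057,.202),q),7.75+np.degrees(q)))
E
```

```text
[-0.05530242 -0.30692459  0.20155441] [-0.79229613 11.20650822  4.78389038] 0.3363228838364858 30.728258918970823
r 0.16213257633534112 q 0.399898356933182
t 16.8 [0.56   0.0053 0.2016] psi 32.72
0.5 (array([ 0.0141,  0.0292, -0.001 ]), np.float64(-0.1285157599964792))
t 16.8 [0.56   0.0053 0.2016] psi 32.72
0.6 (array([ 0.0289,  0.0578, -0.0011]), np.float64(-0.3285157599964791))
t 16.8 [0.56   0.0053 0.2016] psi 32.72
0.7 (array([ 0.0464,  0.0847, -0.0012]), np.float64(-0.528515759996479))
t 16.8 [0.56   0.0053 0.2016] psi 32.72
0.8 (array([ 0.0665,  0.1098, -0.0014]), np.float64(-0.7285157599964794))
t 16.8 [0.56   0.0053 0.2016] psi 32.72
0.9 (array([ 0.0891,  0.1328, -0.0014]), np.float64(-0.9285157599964793))
```

Emit:
step_arm([
  [[0.008, 0.017, 0], -0.06, 1],
  [[0.016, 0.034, 0], -0.16, 1],
  [[0.026, 0.052, 0], -0.28, 1],
  [[0.035, 0.068, 0], -0.41, 1],
  [[0.046, 0.085, 0], -0.53, 1],
  [[0.06, 0.101, 0], -0.66, 1],
  [[0.074, 0.118, 0], -0.79, 1],
  [[0.089, 0.133, 0], -0.93, 1],
])

```text
t: 17.47
eef_pos: [0.6339, -0.0269, 0.2017]
ee_rot: [[0.507, 0.862, -0.001], [0.862, -0.507, 0.003], [0.002, -0.003, -1.0]]
contact_force: [-2.5, 8.7, 5.4]
finger_gap: 0.339
finger_force: 31.2
```

```bash
python3 - <<'E'
from go import *
s=ctrl.read_state();c=inv(s['eef_pos']);print(c,s['contact_force'],s['finger_gap'],s['finger_force'])
r=c[:2]-[.062,-.195];a0=np.arctan2(-.057,-.1505)
print('r',np.hypot(*r),'q',(np.arctan2(r[1],r[0])-a0))
for q in (1.0,1.1,1.2,1.3,1.4): print(q,rel(D((-.1505,-.057,.202),q),7.75+np.degrees(q)))
E
```

```text
[ 0.01356584 -0.34879581  0.20165369] [-2.45484296  8.71468892  5.36857942] 0.3393531673452259 31.202923972159624
r 0.16124211562775506 q 0.9036602700099925
t 17.4667 [ 0.6339 -0.0269  0.2017] psi 59.56
1.0 (array([ 0.0129,  0.0282, -0.0007]), np.float64(-0.191578509880676))
t 17.4667 [ 0.6339 -0.0269  0.2017] psi 59.56
1.1 (array([ 0.0286,  0.0563, -0.0008]), np.float64(-0.39157850988067644))
t 17.4667 [ 0.6339 -0.0269  0.2017] psi 59.56
1.2 (array([ 0.047 ,  0.0827, -0.0008]), np.float64(-0.5915785098806758))
t 17.4667 [ 0.6339 -0.0269  0.2017] psi 59.56
1.3 (array([ 0.0679,  0.1072, -0.0008]), np.float64(-0.7915785098806762))
t 17.4667 [ 0.6339 -0.0269  0.2017] psi 59.56
1.4 (array([ 0.0911,  0.1294, -0.0008]), np.float64(-0.9915785098806756))
```

Emit:
step_arm([
  [[0.009, 0.019, 0], -0.13, 1],
  [[0.018, 0.037, 0], -0.26, 1],
  [[0.028, 0.055, 0], -0.38, 1],
  [[0.039, 0.072, 0], -0.51, 1],
  [[0.051, 0.088, 0], -0.64, 1],
  [[0.064, 0.103, 0], -0.76, 1],
  [[0.077, 0.117, 0], -0.88, 1],
  [[0.091, 0.13, 0], -0.99, 1],
])

```text
t: 18.13
eef_pos: [0.7118, -0.0204, 0.2017]
ee_rot: [[0.036, 0.999, -0.004], [0.999, -0.036, 0.003], [0.003, -0.004, -1.0]]
contact_force: [-8.0, 10.5, 3.5]
finger_gap: 0.337
finger_force: 31.0
```

```bash
python3 - <<'E'
from go import *
s=ctrl.read_state();c=inv(s['eef_pos']);print(c,s['contact_force'],s['finger_gap'],s['finger_force'])
r=c[:2]-[.062,-.195];a0=np.arctan2(-.057,-.1505)
print('r',np.hypot(*r),'q',(np.arctan2(r[1],r[0])-a0))
for q in (1.45,1.5,1.56): print(q,rel(D((-.1505,-.057,.202),q),7.75+np.degrees(q)))
E
```

```text
[ 0.09167857 -0.35284489  0.20166858] [-7.98811656 10.52114368  3.5261945 ] 0.33731809287933734 30.98381065763533
r 0.16061079020251262 q 1.3946067076832047
t 18.1333 [ 0.7118 -0.0204  0.2017] psi 87.91
1.45 (array([ 0.0061,  0.0167, -0.0007]), np.float64(-0.10186125874864999))
t 18.1333 [ 0.7118 -0.0204  0.2017] psi 87.91
1.5 (array([ 0.0129,  0.0313, -0.0008]), np.float64(-0.20186125874865019))
t 18.1333 [ 0.7118 -0.0204  0.2017] psi 87.91
1.56 (array([ 0.0221,  0.0483, -0.0008]), np.float64(-0.32186125874865024))
```

Emit:
step_arm([
  [[0.006, 0.017, 0], -0.1, 1],
  [[0.013, 0.031, 0], -0.2, 1],
  [[0.022, 0.049, 0], -0.32, 1],
  [[0.022, 0.049, 0], -0.32, 1],
  [[0.022, 0.049, 0], -0.32, 1],
  [[0.022, 0.049, 0], -0.32, 1],
  [[0.022, 0.049, 0], -0.32, 1],
  [[0.022, 0.049, 0], -0.32, 1],
])

```text
t: 18.8
eef_pos: [0.7357, -0.0101, 0.2016]
ee_rot: [[-0.121, 0.993, -0.006], [0.993, 0.121, 0.004], [0.004, -0.005, -1.0]]
contact_force: [-10.1, 9.6, 3.3]
finger_gap: 0.338
finger_force: 31.1
```

```bash
python3 - <<'E'
from go import *
s=ctrl.read_state();c=inv(s['eef_pos']);print(c,s['contact_force'],s['finger_gap'],s['finger_force'],s['t'])
r=c[:2]-[.062,-.195];a0=np.arctan2(-.057,-.1505)
print('r',np.hypot(*r),'q',(np.arctan2(r[1],r[0])-a0))
t=cam('top');cv2.imwrite('pics/t9.png',t['img'])
E
```

```text
[ 0.11669797 -0.34582513  0.20163396] [-10.05725097   9.57517785   3.29482113] 0.3375155085857422 31.1134400870651 18.8
r 0.1604371751521565 q 1.5566597458387466
```

View pics/t9.png

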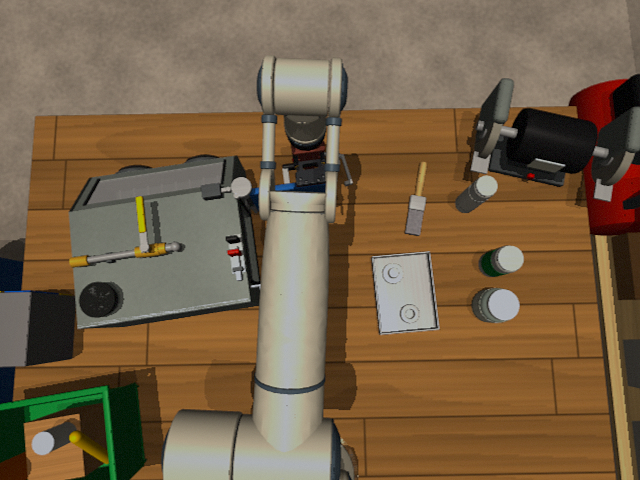

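The overhead view shows the valve lever crosswise (tip at about (140,200)). The door stands out from the cabinet at about (290,188), held by the gripper, and the tray, cans and brush are where they were.

```bash
python3 -c "
from cell import ctrl;print(ctrl.job_done())"
```

```text
the job is handed in; nothing more can be done
None
```

The valve is shut against its stop, the main catch is released, and the arm is holding the door open at about 1.56 rad (square to the cabinet). The other things on the bench look undisturbed, and the job was handed in at about 19 s; no verdict came back.

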